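# Shut and bolt the spring gate of the stirrer bay

### The arm

A 6-joint arm with a two-finger parallel gripper is mounted at the origin on the work surface. World frame = base frame: x ahead of the robot, y to its left, z up, the work surface at z = 0. Lengths are in m, angles in rad, forces in N, time in s.
With the tool pointing down it reaches from about 0.35 to 0.775 m from the base axis. Payload 5.5 kg.
Tool frame: the origin (TCP) lies at the very end of the fingers, on their centre line; the grasp point (between the pads) lies 19 mm behind it; z points along the fingers, y is the line along which they close (so a half turn about z gives the same grasp; the last joint's range is limited). The gripper opens to 85 mm and grips with 20 to 120 N. Pads are 22 mm wide; open, the fingers measure 114 mm over their backs; the gripper's body (76 mm by 85 mm) begins 54 mm behind the grasp point. The pads swing forward as they close: fully open they stand 13 mm farther back than shut.
Start: joints at [1.079, 0.313, 0.046, 1.304, 0, 1.431], TCP at [0.198, 0.54, 0.231] pointing down, gripper open.
Joint ranges: [-2.76, 2.76], [-0.86, 1.69], [-1.03, 1.26], [-2.2, 2.34], [-1.47, 1.5], [-3.14, 3.14]. Speed limits (rad/s): [2.57, 2.57, 3.14, 3.14, 3.14, 3.14].

### API

Orientations are given as a unit quaternion [w, x, y, z].
In Python, from workcell import env, cams, ticket, spotter gives the robot as it stands.
- The arm moves only by the tool jog_arm, never from a script. Its argument "increments" is a list that holds one entry, the list of rows, each a list of 7 numbers: the shift along the tool's x, y, z in units of 0.25 m (1.0 is 0.25 m), then the turn, a rotation vector about the tool's x, y, z in units of 180 degrees (1.0 is 180 degrees), then the closure in counts, from 0 (fully open) to 255 (shut). A call has 1 to 20 rows; each row shifts and turns the commanded pose from where the row before left it, along the tool's axes as they then stand; what a row does not reach is not made up. A row lasts 1/10 s, in which the tool goes at most 50 mm and 8.59 degrees, less where a joint would pass 70% of its speed; a pose out of reach is approached as far as the arm can. A call with a number of a shift or a turn outside -1 to 1 is refused whole. A call with a gripper value outside its range is refused whole. The fingers move at their own pace and stop on an object; "force" is the grip in N (left out, the last holds). Time passes only in rows, so rows that do not move let the fingers close. It gives the time, the measured TCP pose, the force, the opening and the grip force at its end, in the units of the state.
- env.get_state(): the state, without advancing time (a new reading comes with each control period).
- cams.read_camera(name): name is "scene" or "side" or "wrist"; returns a dict with "pixels" (400x640x3 uint8, red, green, blue), "fx", "fy", "cx", "cy" (pixels), "k1" (the pictures are not rectified: a ray, as slopes to the right and down, at radius r is drawn at 1 + k1 r^2 times it, then the intrinsics apply), "xyz" and "attitude" of the camera in the world; the wrist camera has in their place "mount" (4x4, takes a point from camera to tool coordinates, whose origin is the TCP and whose axes are the flange's). Camera axes: x right, y down, z forward; pixel columns grow to the right and rows downward; lengths in m; the calibration is good to about 2 mm. A picture is of the moment at which its call begins: read the wrist's pose just before it. There is no depth.
- ticket.hand_in(): hands the job in; it is judged then, once.
Trained networks look in the newest picture that a camera, given by its name, has taken for a name from the list of things; names that differ only in an ending like _2 or _b are one class to them, and where a whole thing is asked for, a point or a joint stands for the part that bears it (a point fixed in the world has none). Each returns a list of dicts, best first, with "conf" (0 to 1); they miss things now and then, are a little off and sometimes report something else, mostly with a low value. They report only what shows in the picture. A call takes as long as a camera call.
- spotter.find_in(target, camera): "uv" ([column, row] in pixels, amid what is visible of it).
- spotter.cut_out(target, camera): "region" (400x640 bool, what is visible of it) and "uv" ([column, row] in pixels, amid what is visible of it).
- spotter.landmark_of(target, camera): "uv" ([column, row] in pixels: a listed point, or the origin of a listed thing).
The state is a dict: "clock": time; "joint_pos": joint angles; "qvel": joint speeds; "tau": joint torques, N m; "tcp_pos": TCP position; "orientation": TCP orientation; "wrist_force": force on the tool from outside, world axes, zero at the start; "ft_torque": the same for the moment, N m; "finger_gap": finger opening in m; "grip_force": force on a finger pad.
Only numpy, scipy, OpenCV 4.12 (cv2) and the standard library are available. Lean on these libraries where they do the work, as an engineer would, in place of code of your own. Each camera call takes 0.05 s, during which the arm holds its last target. There are 200 camera calls.

### The job

Swing the orange gate of the stirrer bay shut against its spring and, while holding it there, shoot its bolt home between the cheeks of the yellow keeper jaw, so that the jaw holds the gate once you let go. Never let the gate fly back open, and leave the flask and everything else standing on the bench where it is.

Things in the scene. Friction and masses are not known exactly. Their poses are not given: they have to be found in the camera images.
- hinge (a point): Point on the gate's upright hinge axis, 170 mm above the table. Its axes are those of the bay: z up, x from the bay's front to its back, y along the front; the shut gate runs from here towards -y. The bay is a fixed grey plate 330 x 270 mm with clear screens 112 mm high, a white stirrer hotplate in it and the orange gate across its front; it stands elsewhere and turned each time.
- gate (a joint): Angle of the gate (rad): 0 shut hard on its stop, 1.25 open on its other stop, out on the bay's -x side. At angle a it points from the hinge along (-sin a, -cos a, 0) of the bay's axes. 180 mm long; highest parts (bolt guides) 141 mm above the table. A torsion spring drives it open with 0.45 (2.2 - a) N m: about 8 N at the knob when shut, 4 N when open. Let go unlatched it flies open.
- bolt (a joint): Travel of the bolt along the gate's top, away from the hinge (m): 0 drawn back, 0.030 fully shot. About 2.5 N of friction; stays where it is left and may start partly shot: draw it back first, or it strikes the side of the jaw and the gate cannot shut. Steel rod 11 mm thick, axis 130 mm above the table, round tip 186 mm from the hinge axis when drawn back.
- knob (a point): Centre of the bolt's handle, to grip: a black upright round knob 25 mm in diameter, from 138 to 200 mm above the table (this point is at 170 mm). It is fixed on the bolt, on the gate's centre line, 120 mm plus the bolt's travel from the hinge axis. It swings the gate and slides the bolt, and does not turn on it: turn the hand with the gate. Nothing within 60 mm of it rises above 146 mm.
- jaw (a point): Middle of the range in which the yellow keeper jaw may be set, 130 mm above the table, on the near face of its cheeks (21 mm from the hinge axis towards the bay's -x, 195 mm towards -y). Axes of the bay. The jaw is a U, open upwards, top at 146 mm; its two cheeks, 12 mm thick along y, stand 18 mm apart. The gap's true middle is up to 8 mm from this point along x and firmly clamped.
- bay: The stirrer bay itself, origin on the table under it, axes as said for the hinge. Where the jaw's gap lies must be seen or felt: the bolt enters it only with the gate at some angle between 0.04 and 0.16 rad; elsewhere the tip meets a cheek's face after about 9 mm of travel. The cheek on the -x side of the gap is 16 mm wide, that on the +x side 32 mm, so at the stop the bolt always meets the cheek.
- flask_mid (a point): Conical glass flask, 84 mm wide, 105 mm high, on the stirrer's plate inside the bay; the point is half-way up. Leave it.
- jar_mid (a point): Amber jar, 60 mm wide, 100 mm high; the point is half-way up. Leave it.
- beaker_mid (a point): Glass beaker, 72 mm wide, 95 mm high; the point is half-way up. Leave it.
- funnel_mid (a point): Steel funnel standing mouth down, 100 mm wide, 130 mm high; the point is half-way up. Leave it.
- rinse_mid (a point): White plastic bottle, 64 mm wide, 170 mm high; the point is half-way up. Leave it.
- timer_mid (a point): White bench timer, 75 x 30 mm, 55 mm high; the point is half-way up. Leave it.

How it is judged:
On the way, in this order (a step that is already met when the one before it is completed fails the run):
1. the gate is swung shut against its spring (within 0.18 rad of its stop) (value of joint gate below 0.18 rad), for 0.2 s.
2. the bolt is shot into the jaw (more than 22 mm of its 30 mm) with the gate still shut (value of joint gate below 0.18 rad and value of joint bolt above 0.022 m), for 0.2 s.
At the end, for the whole second after the job is handed in: The gate is shut (within 0.18 rad of its stop) and at rest, its bolt shot more than 22 mm of its 30 mm into the jaw, which alone holds it against the spring (all of step 2 and velocity of joint gate between -0.1 and 0.1 rad/s); the robot touches nothing.
It fails at once if the gate flies back open (faster than 5 rad/s) (velocity of joint gate above 5 rad/s).
It fails at once if something standing on the bench or in the bay is moved more than 25 mm (distance of any of flask_mid, jar_mid, beaker_mid, funnel_mid, rinse_mid, timer_mid from where it was at the start of the episode above 0.025 m).
It also fails if it takes over 51 s, if anything falls off the work surface, if the arm or the gripper's body presses on something with over 40 N, if the wrist force passes 120 N, or if a joint passes its speed limit or range.

## Working session

There is one attempt and no reset: what is moved stays moved. The work goes in short steps, Python scripts to look and compute and a tool call to move; the robot and the scene stay as the last step left them, time stands still between calls to the robot, and variables do not carry over. Pictures are saved under pics/ and viewed, at most 10 in all, crops included, and the job is handed in when it is done.

Besides the shell and the picture viewer there is one more tool, called as name(argument=value, ...) on one line, values as JSON. jog_arm: Moves the arm, as the interface text tells. Shifts and turns lie within -1 to 1; 1 stands for 0.25 m of shift or 180 degrees of turn. Its arguments: {"type":"object","properties":{"increments":{"type":"array"},"force":{"type":"number"}},"required":["increments"]}

```bash
ls; mkdir -p pics
cat > h.py <<'E'
import numpy as np, cv2
from scipy.spatial.transform import Rotation as R
from scipy.optimize import least_squares
from workcell import env,cams,ticket,spotter
def q2R(q): return R.from_quat([q[1],q[2],q[3],q[0]]).as_matrix()
def cam(name):
    s=env.get_state(); c=cams.read_camera(name)
    if 'mount' in c:
        T=np.eye(4);T[:3,:3]=q2R(s['orientation']);T[:3,3]=s['tcp_pos'];M=T@np.array(c['mount'])
        c['P'],c['A']=M[:3,3],M[:3,:3]
    else:
        a=np.array(c['attitude']); c['P']=np.array(c['xyz']); c['A']=a if a.shape==(3,3) else q2R(a)
    return c
def proj(c,X):
    p=(np.array(X)-c['P'])@c['A']; x=p[:2]/p[2]; x=x*(1+c['k1']*(x@x))
    return np.array([c['fx']*x[0]+c['cx'],c['fy']*x[1]+c['cy']])
def ray(c,uv):
    d=np.array([(uv[0]-c['cx'])/c['fx'],(uv[1]-c['cy'])/c['fy']]);x=d.copy()
    for _ in range(20): x=d/(1+c['k1']*(x@x))
    v=c['A']@np.array([x[0],x[1],1]); return c['P'],v/np.linalg.norm(v)
def onz(c,uv,z):
    p,v=ray(c,uv); return p+v*(z-p[2])/v[2]
def tri(obs):
    A=np.zeros((3,3));b=np.zeros(3)
    for c,uv in obs:
        p,v=ray(c,uv);M=np.eye(3)-np.outer(v,v);A+=M;b+=M@p
    return np.linalg.solve(A,b)
def save(c,n,crop=None,k=1):
    im=cv2.cvtColor(c['pixels'],cv2.COLOR_RGB2BGR)
    if crop: u0,v0,u1,v1=crop; im=cv2.resize(im[v0:v1,u0:u1],None,fx=k,fy=k,interpolation=cv2.INTER_CUBIC)
    cv2.imwrite('pics/'+n+'.png',im)
E
python3 - <<'E'
from h import *
np.set_printoptions(precision=3,suppress=True)
ims=[]
o={}
for n in ['scene','side','wrist']:
    c=cam(n); save(c,n+'0'); print(n,c['P'],c['A'][:,2],c['fx'])
    ims.append(c['pixels'])
    for t in ['hinge','knob','jaw','bay','gate','bolt','flask_mid','jar_mid','beaker_mid','funnel_mid','rinse_mid','timer_mid']:
        l=spotter.landmark_of(t,n)
        if l: o.setdefault(t,[]).append((c,l[0]['uv'])); print(t,np.round(l[0]['uv']),round(l[0]['conf'],2),[(np.round(a['uv']),round(a['conf'],2)) for a in l[1:3]])
z=dict(hinge=.17,knob=.17,jaw=.13,bay=0)
for t in o:
    print(t,tri(o[t]) if len(o[t])>1 else '', [onz(c,u,z.get(t,.05)) for c,u in o[t]])
cv2.imwrite('pics/both.png',cv2.cvtColor(cv2.resize(np.vstack(ims[:2]),(480,600)) ,cv2.COLOR_RGB2BGR))
print(env.get_state())
E
```

```text
pics
scene [1.185 0.346 1.323] [-0.446 -0.253 -0.858] 398.189547237799
hinge [355. 237.] 0.89 []
knob [370. 202.] 0.49 []
jaw [314. 206.] 0.65 []
bay [316. 263.] 0.96 []Traceback (most recent call last):
  File "<stdin>", line 9, in <module>
ValueError: it knows: bay, beaker_mid, flask_mid, funnel_mid, hinge, jar_mid, jaw, knob, rinse_mid, timer_mid
```

```bash
cat > look.py <<'E'
from h import *
np.set_printoptions(precision=3,suppress=True)
ims=[]
o={}
for n in ['scene','side','wrist']:
    c=cam(n); print(n,c['P'],c['A'][:,2],c['fx'])
    ims.append(c['pixels'])
    for t in ['hinge','knob','jaw','bay','flask_mid','jar_mid','beaker_mid','funnel_mid','rinse_mid','timer_mid']:
        l=spotter.landmark_of(t,n)
        if l: o.setdefault(t,[]).append((c,l[0]['uv'])); print(t,np.round(l[0]['uv']),round(l[0]['conf'],2),[(np.round(a['uv']),round(a['conf'],2)) for a in l[1:3]])
z=dict(hinge=.17,knob=.17,jaw=.13,bay=0)
for t in o:
    print(t,tri(o[t]) if len(o[t])>1 else '', [onz(c,u,z.get(t,.05)) for c,u in o[t]])
im=np.vstack([ims[0],ims[1]]) 
cv2.imwrite('pics/both.png',cv2.cvtColor(cv2.resize(im,(480,600)) ,cv2.COLOR_RGB2BGR))
cv2.imwrite('pics/wrist0.png',cv2.cvtColor(ims[2],cv2.COLOR_RGB2BGR))
print(env.get_state())
E
python3 look.py
```

```text
scene [1.185 0.346 1.323] [-0.446 -0.253 -0.858] 398.189547237799
hinge [355. 237.] 0.8 []
knob [369. 202.] 0.68 []
jaw [311. 206.] 0.75 []
bay [318. 264.] 0.86 []
flask_mid [299. 260.] 0.77 [(array([316., 264.]), 0.53), (array([250., 131.]), 0.28)]
jar_mid [207. 173.] 0.66 []
beaker_mid [442. 239.] 0.6 []
funnel_mid [241. 143.] 0.59 []
rinse_mid [450. 286.] 0.82 []
timer_mid [248. 128.] 0.61 []
side [ 0.296 -0.959  0.894] [ 0.212  0.759 -0.616] 415.21833220507415
hinge [329. 148.] 0.74 [(array([287., 152.]), 0.18)]
knob [288. 154.] 0.69 []
jaw [331. 190.] 0.55 []
bay [361. 204.] 0.82 [(array([297., 123.]), 0.72)]
flask_mid [382. 170.] 0.97 []
jar_mid [397. 337.] 0.81 []
beaker_mid [260. 145.] 0.93 []
funnel_mid [325. 326.] 0.85 []
rinse_mid [298. 122.] 0.61 []
timer_mid [282. 372.] 0.81 []
wrist [0.126 0.565 0.375] [ 0.284 -0.103 -0.953] 314.6530718636531
hinge [0.653 0.151 0.166] [array([0.656, 0.151, 0.17 ]), array([0.65 , 0.147, 0.17 ])]
knob [0.514 0.134 0.17 ] [array([0.517, 0.133, 0.17 ]), array([0.511, 0.137, 0.17 ])]
jaw [ 0.607 -0.039  0.139] [array([ 0.606, -0.043,  0.13 ]
[... 457 characters left out ...]
.469,  0.05 ]), array([ 0.479, -0.422,  0.05 ])]
rinse_mid [0.62  0.484 0.085] [array([0.606, 0.487, 0.05 ]), array([0.633, 0.549, 0.05 ])]
timer_mid [ 0.362 -0.502  0.029] [array([ 0.377, -0.489,  0.05 ]), array([ 0.359, -0.512,  0.05 ])]
{'clock': 1.9, 'joint_pos': array([ 1.079,  0.313,  0.046,  1.304, -0.   ,  1.431]), 'qvel': array([-0.001,  0.002,  0.003, -0.001, -0.001, -0.001]), 'tau': array([ -0.001, -48.045,  29.88 ,   0.   ,  -0.   ,  -0.   ]), 'tcp_pos': array([0.198, 0.54 , 0.231]), 'orientation': array([0.   , 0.175, 0.985, 0.   ]), 'wrist_force': array([ 0.057, -0.213,  0.434]), 'ft_torque': array([ 0.02 , -0.022,  0.005]), 'grip_force': 0.0, 'finger_gap': 0.08504162179589883}
```

View pics/both.png

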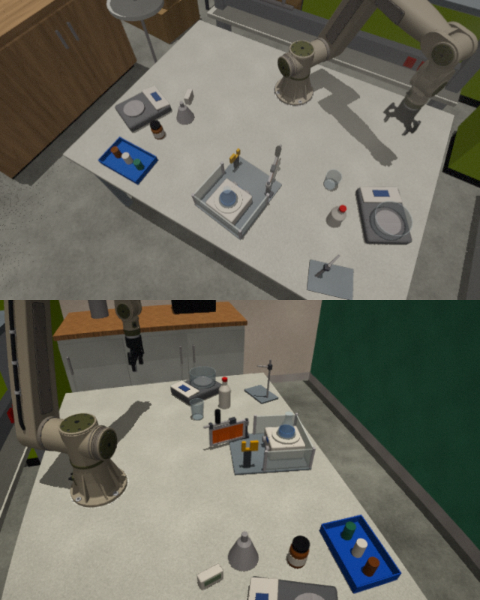

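View pics/wrist0.png

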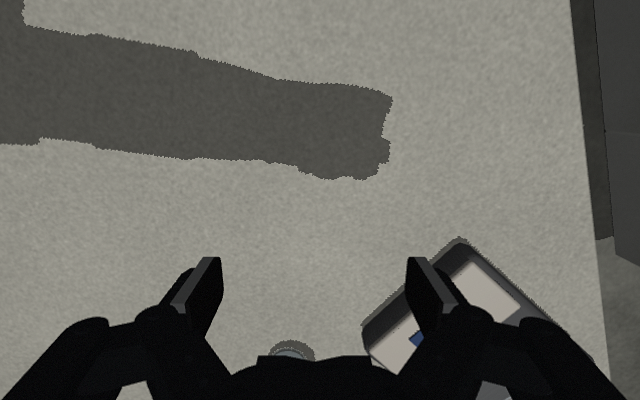

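The side and scene views show the gate open, pointing from the hinge (0.65, 0.15) to the knob (0.514, 0.134). The yellow jaw is near (0.607, -0.03). The wrist view shows only bare bench and the fingers. I'm moving to hover above the knob.

jog_arm(increments=[[[-0.122, -0.078, -0.011, 0, 0, 0, 0], [-0.122, -0.078, -0.011, 0, 0, 0, 0], [-0.122, -0.078, -0.011, 0, 0, 0, 0], [-0.122, -0.078, -0.011, 0, 0, 0, 0], [-0.122, -0.078, -0.011, 0, 0, 0, 0], [-0.122, -0.078, -0.011, 0, 0, 0, 0], [-0.122, -0.078, -0.011, 0, 0, 0, 0], [-0.122, -0.078, -0.011, 0, 0, 0, 0], [-0.122, -0.078, -0.011, 0, 0, 0, 0], [-0.122, -0.078, -0.011, 0, 0, 0, 0], [-0.122, -0.078, -0.011, 0, 0, 0, 0], [-0.122, -0.078, -0.011, 0, 0, 0, 0], [-0.122, -0.078, -0.011, 0, 0, 0, 0], [-0.122, -0.078, -0.011, 0, 0, 0, 0], [0, 0, 0, 0, 0, -0.0375, 0], [0, 0, 0, 0, 0, -0.0375, 0], [0, 0, 0, 0, 0, -0.0375, 0], [0, 0, 0, 0, 0, -0.0375, 0], [0, 0, 0, 0, 0, 0, 0]]], force=60)

```text
clock: 3.8
tcp_pos: [0.505, 0.1363, 0.2698]
orientation: [0.0, -0.06, 0.998, 0.0]
wrist_force: [0.2, 0.3, -0.9]
finger_gap: 0.0853
grip_force: 0.0
```

```bash
cat > look2.py <<'E'
from h import *
np.set_printoptions(precision=4,suppress=True)
import sys
o={}
s=env.get_state();print(s['clock'],s['tcp_pos'],s['orientation'])
for n in ['wrist','scene','side']:
    c=cam(n)
    if n=='wrist': save(c,sys.argv[1]); 
    for t in ['hinge','knob','jaw','bay']:
        l=spotter.landmark_of(t,n)
        if l and l[0]['conf']>.4: o.setdefault(t,[]).append((c,l[0]['uv'],n)); print(n,t,np.round(l[0]['uv']),round(l[0]['conf'],2))
z=dict(hinge=.17,knob=.17,jaw=.13,bay=0)
for t in o:
    print(t,tri([a[:2] for a in o[t]]) if len(o[t])>1 else '', [(n,onz(c,u,z[t])) for c,u,n in o[t]])
E
python3 look2.py w1
```

```text
3.8 [0.505  0.1363 0.2698] [ 0.0001 -0.0598  0.9982  0.0001]
wrist hinge [316. 348.] 0.64
wrist knob [310. 212.] 0.75
wrist jaw [143. 262.] 0.88
wrist bay [237. 305.] 0.65
scene hinge [356. 239.] 0.94
scene knob [372. 202.] 0.47
scene jaw [311. 206.] 0.97
scene bay [316. 264.] 0.94
side hinge [331. 144.] 0.88
side knob [289. 153.] 0.69
side jaw [331. 193.] 0.94
side bay [363. 205.] 0.68
hinge [0.6584 0.1571 0.1691] [('wrist', array([0.6517, 0.1557, 0.17  ])), ('scene', array([0.6622, 0.1558, 0.17  ])), ('side', array([0.6601, 0.1644, 0.17  ]))]
knob [0.5152 0.1384 0.1732] [('wrist', array([0.5167, 0.1338, 0.17  ])), ('scene', array([0.5144, 0.142 , 0.17  ])), ('side', array([0.5157, 0.1455, 0.17  ]))]
jaw [ 0.6072 -0.0349  0.1266] [('wrist', array([ 0.6037, -0.0251,  0.13  ])), ('scene', array([ 0.6097, -0.0425,  0.13  ])), ('side', array([ 0.6041, -0.0356,  0.13  ]))]
bay [ 0.7435  0.0444 -0.006 ] [('wrist', array([0.742, 0.045, 0.   ])), ('scene', array([0.741 , 0.0489, 0.    ])), ('side', array([ 0.7418,  0.0324, -0.    ]))]
```

View pics/w1.png

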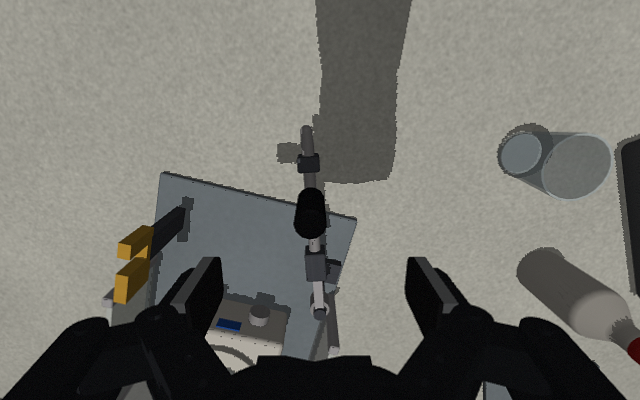

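The wrist view shows the knob at (310, 212) mid-way between the fingers, the hinge post top near (320, 312), and the yellow cheeks at (132, 240) and (130, 282). I'm descending to grip.

jog_arm(increments=[[[-0.044, 0, 0.08, 0, 0, 0, 0], [0, 0, 0.08, 0, 0, 0, 0], [0, 0, 0.08, 0, 0, 0, 0], [0, 0, 0.08, 0, 0, 0, 0], [0, 0, 0.08, 0, 0, 0, 0], [0, 0, 0.068, 0, 0, 0, 0], [0, 0, 0, 0, 0, 0, 255], [0, 0, 0, 0, 0, 0, 255], [0, 0, 0, 0, 0, 0, 255], [0, 0, 0, 0, 0, 0, 255], [0, 0, 0, 0, 0, 0, 255], [0, 0, 0, 0, 0, 0, 255], [0, 0, 0, 0, 0, 0, 255], [0, 0, 0, 0, 0, 0, 255]]], force=60)

```text
clock: 5.95
tcp_pos: [0.5172, 0.1355, 0.1546]
orientation: [0.002, -0.059, 0.998, -0.002]
wrist_force: [-0.2, -8.4, 4.8]
finger_gap: 0.0235
grip_force: 58.7
```

```bash
cat > look3.py <<'E'
from h import *
import sys
np.set_printoptions(precision=4,suppress=True)
s=env.get_state();print(s['clock'],s['tcp_pos'],s['orientation'],s['wrist_force'],s['ft_torque'])
c=cam('wrist'); im=cv2.cvtColor(c['pixels'],cv2.COLOR_RGB2BGR)
c2=cam('side'); i2=cv2.cvtColor(c2['pixels'],cv2.COLOR_RGB2BGR)[110:260,240:400]
i2=cv2.resize(i2,None,fx=1.6,fy=1.6)
i2=cv2.copyMakeBorder(i2,0,400-i2.shape[0],0,0,cv2.BORDER_CONSTANT)
o=np.hstack([im,i2]); cv2.imwrite('pics/%s.png'%sys.argv[1],cv2.resize(o,(800,int(400*800/o.shape[1]))))
cv2.imwrite('pics/raw_%s.png'%sys.argv[1],im)
E
python3 look3.py w2
```

```text
5.95 [0.5172 0.1355 0.1546] [ 0.0016 -0.059   0.9983 -0.0023] [-0.1521 -8.4437  4.8134] [-1.5458  0.0206  0.1902]
```

View pics/w2.png

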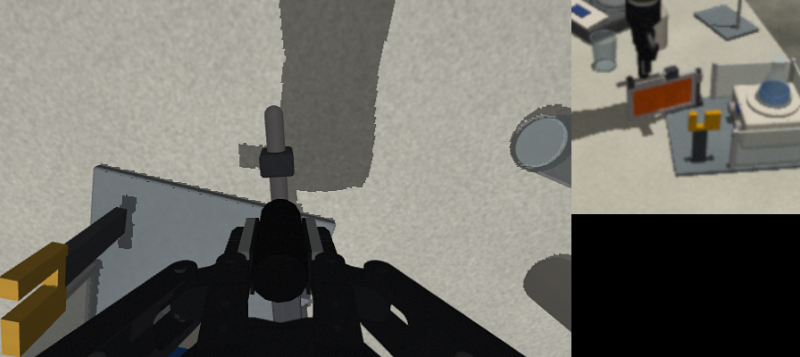

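The grip is on: the knob is held, the bolt rod's tip shows at (306, 118) in full pixels, and the U jaw is at left. Next I'll work out the geometry from crops of the jaw.

Run:
```python
import cv2,numpy as np
a=cv2.imread('pics/w1.png')[215:315,90:190]; b=cv2.imread('pics/raw_w2.png')[255:400,0:90]
a=cv2.resize(a,(400,400),interpolation=cv2.INTER_CUBIC); b=cv2.resize(b,(360,580),interpolation=cv2.INTER_CUBIC)
cv2.imwrite('pics/jaw.png',np.hstack([cv2.copyMakeBorder(a,0,180,0,0,cv2.BORDER_CONSTANT),b]))
```

```text
(no output)
```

View pics/jaw.png

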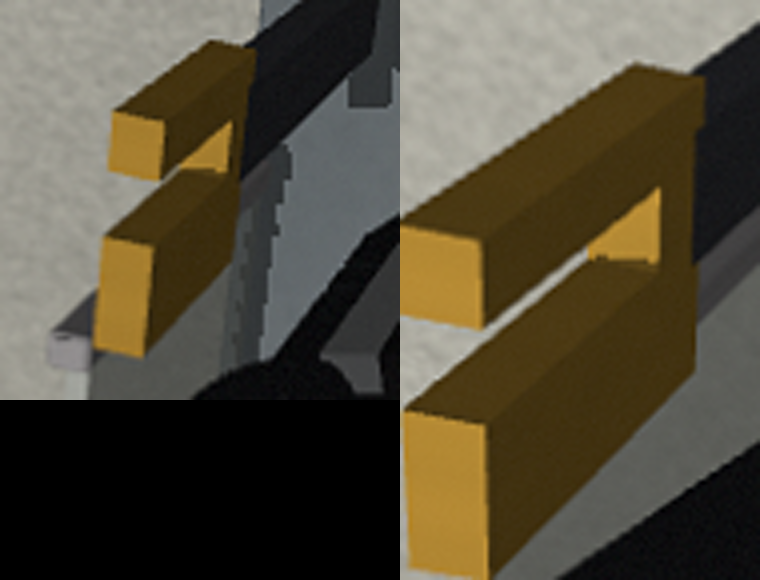

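Run:
```python
from h import *
np.set_printoptions(precision=4,suppress=True)
c=cam('wrist')
def setp(p,q):
    d=dict(c);T=np.eye(4);T[:3,:3]=q2R(q);T[:3,3]=p;M=T@np.array(c['mount']);d['P'],d['A']=M[:3,3],M[:3,:3];return d
c1=setp([.505,.1363,.2698],[.0001,-.0598,.9982,.0001])
c2=setp([.5172,.1355,.1546],[.0016,-.059,.9983,-.0023])
A=[onz(c1,u,.146) for u in [(131.25,245),(130.5,260),(128.75,275.75),(126.25,304.25)]]
B=[onz(c2,u,.146) for u in [(21.25,315),(20.75,337),(21.75,361.25)]]
for Q in (A,B):
    Q=np.array(Q);print(Q[:,:2]); d=Q[-1]-Q[0]; print('yaw',np.degrees(np.arctan2(d[1],d[0])),'steps',np.linalg.norm(np.diff(Q,axis=0),axis=1),'gapmid',(Q[1]+Q[2])[:2]/2)
print([tri([(c1,u),(c2,v)]) for u,v in [((131.25,245),(21.25,315)),((130.5,260),(20.75,337)),((128.75,275.75),(21.75,361.25))]])
# bay plate front edge direction in w2 (z~0.01) and bolt line
im=cv2.imread('pics/raw_w2.png'); s=640/571.
for u in [(97*s,167*s),(333*s,222*s)]: print('plate',onz(c2,u,.006))
for u in [(162,172),(356,217)]: print('plate1',onz(c1,u,.006))
for u in [(274*s,113*s),(281*s,195*s)]: print('bolt',onz(c2,u,.13))
print('tip1',onz(c1,(306,132),.13),'hinge post',[onz(c1,(320,312),z) for z in(.11,.13,.15)])
```

```text
[[ 0.5771 -0.0268]
 [ 0.5929 -0.0283]
 [ 0.6103 -0.0309]
 [ 0.6431 -0.0351]]
yaw -7.157269237787159 steps [0.0159 0.0175 0.0331] gapmid [ 0.6016 -0.0296]
[[ 0.5775 -0.0268]
 [ 0.5932 -0.0295]
 [ 0.6114 -0.0317]]
yaw -8.314641263827772 steps [0.016  0.0184] gapmid [ 0.6023 -0.0306]
[array([ 0.577 , -0.0265,  0.1464]), array([ 0.5915, -0.0274,  0.1479]), array([ 0.6088, -0.0295,  0.1482])]
plate [ 0.5444 -0.0612  0.006 ]
plate [0.5786 0.2026 0.006 ]
plate1 [ 0.5429 -0.0611  0.006 ]
plate1 [0.575 0.203 0.006]
bolt [0.4546 0.1236 0.13  ]
bolt [0.505  0.1337 0.13  ]
tip1 [0.4565 0.1228 0.13  ] hinge post [array([0.6566, 0.161 , 0.11  ]), array([0.6416, 0.1587, 0.13  ]), array([0.6266, 0.1564, 0.15  ])]
```

jog_arm(increments=[[[0, 0, 0, 0, 0, -0.023, 255], [-0.012, 0, 0, 0, 0, 0, 255], [-0.012, 0, 0, 0, 0, 0, 255], [-0.012, 0, 0, 0, 0, 0, 255], [0, 0, 0, 0, 0, 0, 255]]], force=60)

```text
clock: 6.6
tcp_pos: [0.5261, 0.1373, 0.1546]
orientation: [0.001, -0.095, 0.995, -0.002]
wrist_force: [0.2, -8.4, 4.8]
finger_gap: 0.0235
grip_force: 58.8
```

jog_arm(increments=[[[-0.012, 0, 0, 0, 0, 0, 255], [-0.012, 0, 0, 0, 0, 0, 255]]])

```text
clock: 6.8
tcp_pos: [0.5315, 0.1383, 0.1545]
orientation: [0.001, -0.095, 0.995, -0.002]
wrist_force: [-1.2, -9.2, 5.6]
finger_gap: 0.024
grip_force: 58.9
```

jog_arm(increments=[[[-0.012, 0, 0, 0, 0, 0, 255], [-0.012, 0, 0, 0, 0, 0, 255]]])

```text
clock: 7.0
tcp_pos: [0.5355, 0.1391, 0.1545]
orientation: [-0.001, -0.095, 0.995, -0.003]
wrist_force: [-11.9, -11.9, 14.5]
finger_gap: 0.0234
grip_force: 59.6
```

The bolt is drawn fully back, with a clear rise to 12 N. I estimate the hinge at (0.652, 0.161), the bay yaw at -7.4°, and the gap at about 0.128 rad. Now I'll swing the gate along the arc.

jog_arm(increments=[[[0.006, 0, 0, 0, 0, 0, 255], [-0.0018, -0.042, 0, 0, 0, -0.0278, 255], [-0.0018, -0.042, 0, 0, 0, -0.0278, 255], [-0.0018, -0.042, 0, 0, 0, -0.0278, 255], [-0.0018, -0.042, 0, 0, 0, -0.0278, 255], [-0.0018, -0.042, 0, 0, 0, -0.0278, 255]]], force=70)

```text
clock: 7.6
tcp_pos: [0.5546, 0.0929, 0.1546]
orientation: [-0.001, -0.31, 0.951, -0.0]
wrist_force: [-6.3, -0.6, 8.0]
finger_gap: 0.0239
grip_force: 68.9
```

jog_arm(increments=[[[0.002, -0.042, 0, 0, 0, -0.0278, 255], [-0.0018, -0.042, 0, 0, 0, -0.0278, 255], [-0.0018, -0.042, 0, 0, 0, -0.0278, 255], [-0.0018, -0.042, 0, 0, 0, -0.0278, 255], [-0.0018, -0.042, 0, 0, 0, -0.0278, 255], [-0.0018, -0.042, 0, 0, 0, -0.0278, 255], [0, 0, 0, 0, 0, 0, 255]]])

```text
clock: 8.3
tcp_pos: [0.6025, 0.0527, 0.1545]
orientation: [-0.001, -0.545, 0.838, -0.0]
wrist_force: [-9.8, -1.4, 10.3]
finger_gap: 0.0236
grip_force: 69.2
```

```bash
python3 look3.py w3
```

```text
8.3 [0.6025 0.0527 0.1545] [-0.001  -0.5454  0.8382 -0.0001] [-9.7738 -1.3835 10.2681] [-0.4164  1.5626  0.1311]
```

View pics/raw_w3.png

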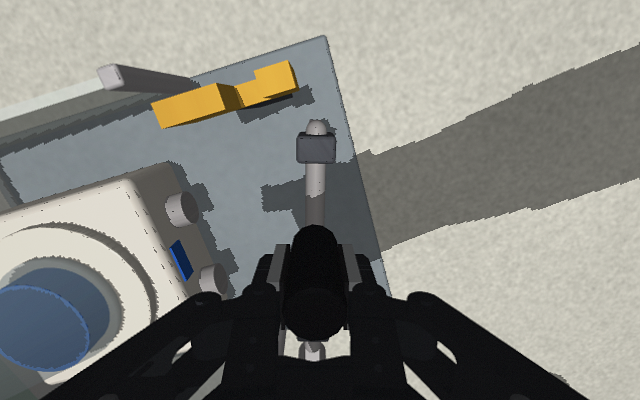

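The bolt points up to its tip at (316, 122). The jaw gap is near (240, 97), with the near cheek's lower edge running from (163, 128) to (234, 108).

Run:
```python
from h import *
np.set_printoptions(precision=4,suppress=True)
c=cam('wrist')
print('gap proj',proj(c,[.602,-.03,.146]),proj(c,[.602,-.03,.13]))
for u in [(163,128),(298,90)]: print('jaw ends',onz(c,u,.146))
e=[onz(c,u,.146)[:2] for u in [(163,128),(298,90)]]; d=(e[0]-e[1]);L=np.linalg.norm(d);d/=L
g=e[1]+d*25; g=e[1]+d*.025; g2=e[0]-d*.041;print('yaw',np.degrees(np.arctan2(d[1],d[0])),'len',L,'gap',g,g2)
t,b=onz(c,(317,125),.1355)[:2],onz(c,(314,215),.1355)[:2]; print('bolt',t,b)
v=t-b; a0=np.arctan2(v[1],v[0])
for H in [np.array([.652,.161]),np.array([.649,.161])]:
    for G in (g,g2,np.array([.602,-.030])):
        w=G-H; print('bolt ang',np.degrees(a0),'to gap',np.degrees(np.arctan2(w[1],w[0])),'r',np.linalg.norm(w))
    w=t-H;print('hinge->tip',np.degrees(np.arctan2(w[1],w[0])),np.linalg.norm(w))
i=cv2.imread('pics/raw_w3.png')[70:140,150:310];cv2.imwrite('pics/j3.png',cv2.resize(i,None,fx=5,fy=5,interpolation=cv2.INTER_CUBIC))
```

```text
gap proj [241.9758 104.5778] [248.7436 104.1576]
jaw ends [ 0.641  -0.0357  0.146 ]
jaw ends [ 0.5757 -0.0253  0.146 ]
yaw -9.108187779000621 len 0.06610851479420188 gap [ 0.6004 -0.0292] [ 0.6005 -0.0292]
bolt [ 0.5743 -0.0067] [0.5952 0.0368]
bolt ang -115.76466014338162 to gap -105.18587478021796 r 0.1971006752229221
bolt ang -115.76466014338162 to gap -105.15450577126352 r 0.19708921555872955
bolt ang -115.76466014338162 to gap -104.66970907547463 r 0.197436065600994
hinge->tip -114.8669052738667 0.18489053509118786
bolt ang -115.76466014338162 to gap -104.34094011950063 r 0.19633616973884158
bolt ang -115.76466014338162 to gap -104.30940319186824 r 0.19632630272904567
bolt ang -115.76466014338162 to gap -103.82429950426142 r 0.19669773765857096
hinge->tip -114.01769442898572 0.18364917105643844
```

View pics/j3.png

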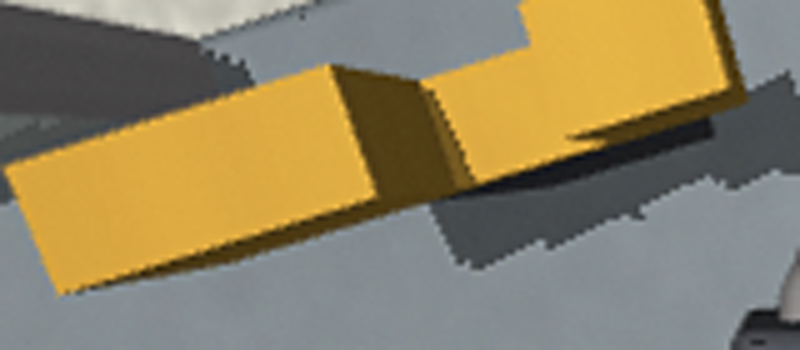

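jog_arm(increments=[[[0, -0.042, 0, 0, 0, -0.0278, 255], [0, -0.042, 0, 0, 0, -0.0278, 255], [0, 0, 0, 0, 0, 0, 255], [0, 0, 0, 0, 0, 0, 255]]])

```text
clock: 8.85
tcp_pos: [0.6215, 0.0458, 0.1545]
orientation: [-0.001, -0.616, 0.788, 0.0]
wrist_force: [-8.9, 0.2, 8.2]
finger_gap: 0.0235
grip_force: 69.0
```

```bash
python3 look3.py w4
python3 - <<'E'
import cv2
i=cv2.imread('pics/raw_w4.png')[20:260,180:440];cv2.imwrite('pics/j4.png',cv2.resize(i,None,fx=2.5,fy=2.5,interpolation=cv2.INTER_CUBIC))
E
```

```text
8.85 [0.6215 0.0458 0.1545] [-0.0008 -0.6159  0.7878  0.0003] [-8.8743  0.2279  8.2375] [-0.2667  1.2416  0.0392]
```

View pics/j4.png

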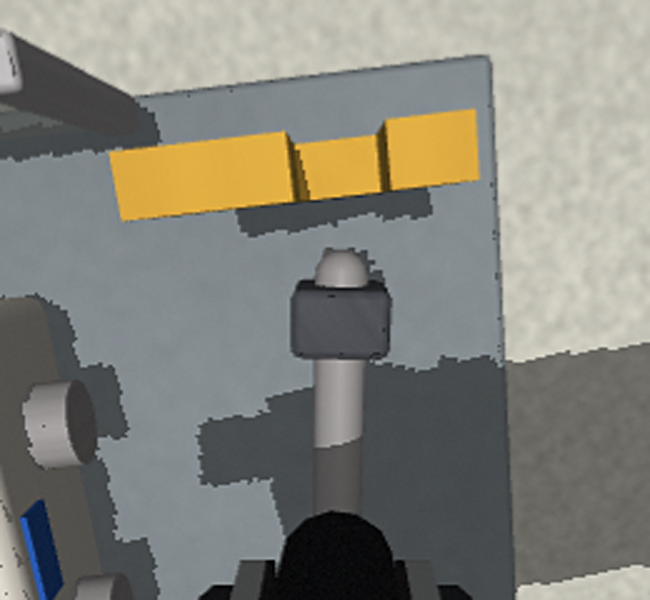

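The bolt (column 342 in the crop) lines up with the middle of the gap (297–388). I'm shooting it.

jog_arm(increments=[[[0.016, 0, 0, 0, 0, 0, 255], [0.016, 0, 0, 0, 0, 0, 255], [0.016, 0, 0, 0, 0, 0, 255], [0.016, 0, 0, 0, 0, 0, 255]]])

```text
clock: 9.35
tcp_pos: [0.6179, 0.032, 0.1545]
orientation: [0.0, -0.616, 0.787, 0.001]
wrist_force: [-5.9, 4.4, 8.4]
finger_gap: 0.0233
grip_force: 68.9
```

jog_arm(increments=[[[0.016, 0, 0, 0, 0, 0, 255], [0.016, 0, 0, 0, 0, 0, 255], [0.016, 0, 0, 0, 0, 0, 255], [0.016, 0, 0, 0, 0, 0, 255], [0, 0, 0, 0, 0, 0, 255]]])

```text
clock: 9.85
tcp_pos: [0.6142, 0.0166, 0.1545]
orientation: [0.001, -0.616, 0.787, 0.001]
wrist_force: [-6.6, 5.0, 7.1]
finger_gap: 0.0234
grip_force: 68.8
```

jog_arm(increments=[[[0.008, 0, 0, 0, 0, 0, 255], [0, 0.006, 0, 0, 0, 0, 255], [0, 0.006, 0, 0, 0, 0, 255], [0, 0.006, 0, 0, 0, 0, 255], [0, 0, 0, 0, 0, 0, 255]]])

```text
clock: 10.35
tcp_pos: [0.6121, 0.0171, 0.1546]
orientation: [0.004, -0.617, 0.787, 0.001]
wrist_force: [3.8, 9.7, 1.9]
finger_gap: 0.0237
grip_force: 68.7
```

```bash
python3 look3.py w5
python3 - <<'E'
import cv2
i=cv2.imread('pics/raw_w5.png')[20:260,180:440];cv2.imwrite('pics/j5.png',cv2.resize(i,None,fx=2,fy=2,interpolation=cv2.INTER_CUBIC))
E
```

```text
10.35 [0.6121 0.0171 0.1546] [ 0.0035 -0.6165  0.7873  0.0005] [3.8273 9.7174 1.888 ] [ 1.6883 -0.4811 -0.3174]
```

View pics/j5.png

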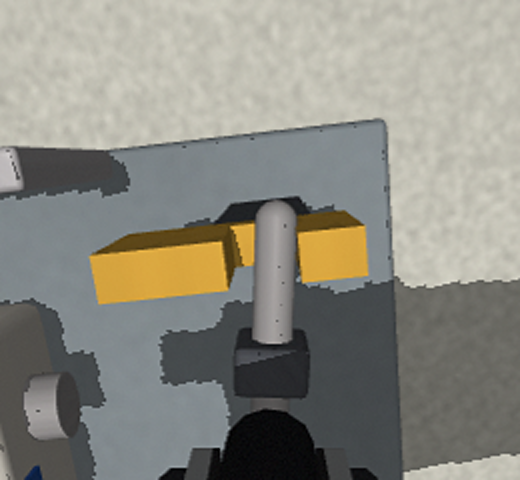

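The bolt lies through the gap against the -x cheek, and the jaw is taking the load. I'm releasing and rising.

jog_arm(increments=[[[-0.004, -0.003, 0, 0, 0, 0, 255], [0, 0, 0, 0, 0, 0, 0], [0, 0, 0, 0, 0, 0, 0], [0, 0, 0, 0, 0, 0, 0], [0, 0, 0, 0, 0, 0, 0], [0, 0, 0, 0, 0, 0, 0], [0, 0, 0, 0, 0, 0, 0], [0, 0, -0.05, 0, 0, 0, 0], [0, 0, -0.08, 0, 0, 0, 0], [0, 0, -0.1, 0, 0, 0, 0], [0, 0, -0.1, 0, 0, 0, 0], [0, 0, -0.1, 0, 0, 0, 0], [0, 0, 0, 0, 0, 0, 0], [0, 0, 0, 0, 0, 0, 0]]])

```text
clock: 11.85
tcp_pos: [0.6118, 0.0149, 0.2614]
orientation: [0.001, -0.616, 0.788, -0.001]
wrist_force: [-0.5, 0.3, 0.2]
finger_gap: 0.0853
grip_force: 0.0
```

```bash
python3 look3.py w6
```

```text
11.85 [0.6118 0.0149 0.2614] [ 0.0008 -0.6159  0.7878 -0.0007] [-0.4892  0.3266  0.239 ] [ 0.022  -0.0217 -0.0329]
```

View pics/w6.png

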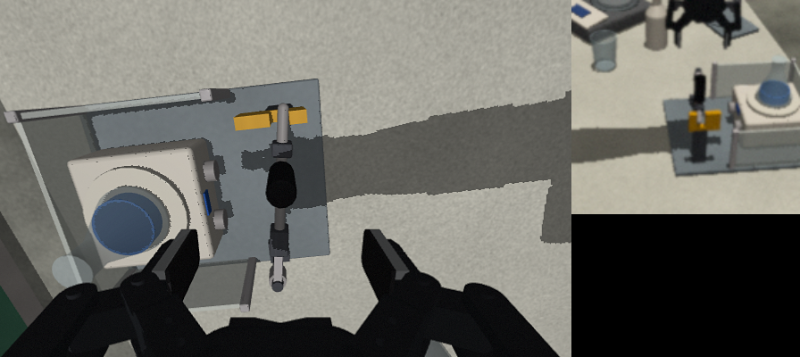

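The gate stays shut with the bolt through the jaw at (283, 110), and the hand is clear.

```bash
python3 -c "
from h import *
print(ticket.hand_in())"
```

```text
the job is handed in; nothing more can be done
None
```

The gate is shut with its bolt shot about 30 mm into the keeper jaw, which held it once I let go; the hand is clear and the job was handed in at about 12 s of the 51 s, with no verdict returned.

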